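Bed a notched heat-spreader angle in its V rest

ROBOT

A 6-joint arm with a two-finger parallel gripper is mounted at the origin on the work surface. World frame = base frame: x ahead of the robot, y to its left, z up, the work surface at z = 0. Lengths are in m, angles in rad, forces in N, time in s.
With the tool pointing down it reaches from about 0.35 to 1 m from the base axis. Payload 7.1 kg.
Tool frame: the origin (TCP) lies between the finger pads; the fingertips stand 22 mm ahead of it and the grasp point (between the pads) lies 3 mm ahead of it; x points along the fingers, y is the direction in which the jaws open and shut, and the axes are right-handed (so a half turn about x gives the same grasp; the last joint's range is limited). The gripper opens to 85 mm and grips with 20 to 120 N. Pads are 22 mm wide; open, the fingers measure 114 mm over their backs; the gripper's body (76 mm by 85 mm) begins 54 mm behind the grasp point. The pads swing forward as they close: fully open they stand 13 mm farther back than shut.
Start: joints at [1.242, 0.423, 1.63, -0, 1.089, -0.019], TCP at [0.191, 0.595, 0.253] pointing down, gripper open.
Joint ranges: [-3, 3], [-0.9, 2.11], [0.09, 2.58], [-1.31, 4.45], [0.11, 2.69], [-2.54, 2.54]. Speed limits (rad/s): [2.39, 2.39, 3.01, 3.14, 3.14, 3.14].

INTERFACE

Orientations are given as a rotation vector (axis times angle).
In Python, from rig import manip gives the robot as it stands. The module is installed in compiled form; this text tells all that it offers. Calls block until the motion is done:
- manip.move_to(position, orientation): joint-space move of the TCP to a pose.
- manip.servo_line(position, orientation=None, rate=0.15): straight line of the TCP; orientation=None keeps the orientation; rate is the mean speed in m/s.
- manip.set_joints(angles): joint-space move.
- manip.command_gripper(opening, f_grip=None): finger opening in m; f_grip is the grip in N (None keeps the last); returns when the fingers have stopped.
- manip.hold(seconds).
- manip.solve_ik(position, orientation): joint angles nearest the present ones, or None.
- manip.camera(name): name is "side" or "top"; returns a dict with "image" (384x512x3 uint8, red, green, blue), "fx", "fy", "cx", "cy" (pixels), "k1" (the pictures are not rectified: a ray, as slopes to the right and down, at radius r is drawn at 1 + k1 r^2 times it, then the intrinsics apply), "cam_to_world" (4x4, takes a point from camera to world coordinates). Camera axes: x right, y down, z forward; pixel columns grow to the right and rows downward; lengths in m; the calibration is good to about 2 mm. A picture is of the moment at which its call begins. There is no depth.
A pose or a line that the arm cannot do raises manip.IKError and nothing moves.
- manip.sign_off(): hands the job in, once; it reports no verdict.
Readings, each from a call of its own:
- manip.get_time(): time.
- manip.get_joint_positions(): joint angles.
- manip.get_joint_vel(): joint speeds.
- manip.get_tau(): joint torques, N m.
- manip.get_position(): TCP position.
- manip.get_ee_rot(): TCP orientation.
- manip.get_contact_force(): force on the tool from outside, world axes, zero at the start.
- manip.get_torque(): the same for the moment, N m.
- manip.get_width(): finger opening in m.
Only numpy, scipy, OpenCV 4.12 (cv2) and the standard library are available. Lean on these libraries where they do the work, as an engineer would, in place of code of your own. Each camera call takes 0.05 s, during which the arm holds its last target.

TASK

Bed the long aluminium angle fully home in the V rest of the assembly jig: heel down, both legs lying flush on the two sides of the V. The rest has a small locating key standing in the bottom of its V, set to a different place for each job, so feel along the V until the notch in the angle's heel drops over the key. Then let go, and leave the other things on the bench where they are.

Things in the scene. Friction and masses are not known exactly. Their poses are not given: they have to be found in the camera images.
- angle_mid (a point): The long aluminium angle: L section, legs 65 x 65 mm, 8 mm thick, 120 mm long, about 0.3 kg, loose; one leg starts flat on the bench, the other upright. This point is the centre of the upright leg: mid-thickness, mid-length, 32.5 mm up. The angle's axes: y along its length, z up the upright leg, x from the upright leg towards the flat leg's free edge.
- angle_heel (a point): The same angle (same axes): mid-length of its heel, the outer edge where the legs' outer faces meet, 4 mm in -x and 32.5 mm in -z from the upright leg's centre. Here, centred at mid-length and hidden from the inside, the heel has a notch 18 mm long that takes away the 8 x 8 mm corner of the section. The angle fits either way round.
- seat_v (a point): The fixed V rest of the assembly jig: a steel angle 150 mm long, its V open upward. The point is the middle of the V's bottom line, 50 mm above the bench. Axes: y along the V, z up, x level across it. The V leans: its steep side rises to -x, 25 degrees off vertical, its other side to +x, 25 degrees off level; each 22 mm wide, 6 mm thick. Bedded, the angle's heel lies on the bottom line.
- key_range (a point): Middle of the stretch of the V rest in which the key may stand, 6 mm above the bottom line (fixed to the rest, same axes; not the key itself). The steel key is 12 mm long along y, 6 mm wide, its level top 6 mm above the bottom line; its centre is -25 to +25 mm along y from here, unknown. Unless the notch (3 mm spare at each end) is over it, the heel rides on the key, 6 mm too high.
- seat_base (a point): Middle of the top of the V rest's grey base plate (90 x 170 mm, 10 mm thick, on the bench, fixed; same axes). Two posts, 66 mm either side of the middle, carry the V from below, so between them there is room for a finger under the V's sides.
- offcut_mid (a point): Bystander: a short plain angle offcut (legs 40 mm, 5 mm thick, 70 mm long) without a notch; middle of its upright leg.
- spool_mid (a point): Bystander: grey solder spool, 64 mm diameter, 50 mm tall; its centre.
- capacitor_mid (a point): Bystander: black can capacitor standing on end, 35 mm diameter, 50 mm tall; its centre.
- toroid_mid (a point): Bystander: copper ring coil lying flat, 52 mm diameter, 24 mm tall; its centre.
- flux_mid (a point): Bystander: amber jar, 48 mm diameter, 60 mm tall; its centre.
- driver_grip (a point): Bystander: screwdriver lying down, 180 mm long; the middle of its handle.
- tube_mid (a point): Bystander: white rod with round ends lying down, 12 mm diameter, about 110 mm long; its centre.
There are look-alikes about, which are no part of the job. Leave any brown or yellow look-alike of the part that bears angle_mid alone.

How it is judged:
At the end, for the whole second after the job is handed in: The long angle lies still in the V rest, notch over the key: heel within 2 mm of the V's bottom line in height and sideways, mid-length within 31 mm of the rest's middle, length along the V within 0.04 rad, legs parallel to the V's sides within 0.05 rad (either leg on the steep side) (z of angle_heel in the frame of seat_v between -0.002 and 0.002 m and x of angle_heel in the frame of seat_v between -0.002 and 0.002 m and y of angle_heel in the frame of seat_v between -0.031 and 0.031 m and angle between the y axis of angle_heel and the y axis of seat_v, either way round below 0.04 rad and (angle between angle_heel's own z axis and vertical between 0.386 and 0.486 rad or angle between angle_heel's own z axis and vertical between 1.084 and 1.184 rad) and linear speed of angle below 0.01 m/s); the robot touches nothing.
It fails at once if A bystander is moved by more than 30 mm (distance of any of offcut_mid, spool_mid, capacitor_mid, toroid_mid, flux_mid, driver_grip, tube_mid from where it was at the start of the episode above 0.03 m).
It also fails if it takes over 51 s, if anything falls off the work surface, if the arm or the gripper's body presses on something with over 40 N, if the wrist force passes 120 N, or if a joint passes its speed limit or range.

## Working session

There is one attempt and no reset: what is moved stays moved. The work goes in short steps, each a Python script; the robot and the scene stay as the last script left them, time stands still between calls to the robot, and variables do not carry over. Pictures are saved under pics/ and viewed, and the job is handed in when it is done.

```bash
mkdir -p pics; ls
cat > h.py <<'E'
import numpy as np, cv2, json
from rig import manip
from scipy.spatial.transform import Rotation as R
def snap(n,tag):
    c=manip.camera(n); cv2.imwrite(f'pics/{tag}.png',c['image'][:,:,::-1]); 
    d={k:(np.array(v).tolist()) for k,v in c.items() if k!='image'}; json.dump(d,open(f'pics/{n}.json','w')); return c
def crop(src,dst,x0,y0,x1,y1,s):
    im=cv2.imread(f'pics/{src}.png')[y0:y1,x0:x1]; cv2.imwrite(f'pics/{dst}.png',cv2.resize(im,None,fx=s,fy=s,interpolation=cv2.INTER_CUBIC))
def cal(n): return json.load(open(f'pics/{n}.json'))
def ray(n,u,v):
    c=cal(n); K=np.array([[c['fx'],0,c['cx']],[0,c['fy'],c['cy']],[0,0,1]])
    p=cv2.undistortPoints(np.array([[[u,v]]],float),K,np.array([c['k1'],0,0,0,0.]))[0,0]
    T=np.array(c['cam_to_world']); return T[:3,3],T[:3,:3]@np.array([p[0],p[1],1])
def atz(n,u,v,z):
    o,d=ray(n,u,v); return o+d*(z-o[2])/d[2]
def proj(n,P):
    c=cal(n);T=np.array(c['cam_to_world']);q=T[:3,:3].T@(np.array(P)-T[:3,3]);a,b=q[:2]/q[2];s=1+c['k1']*(a*a+b*b)
    return np.array([c['fx']*a*s+c['cx'],c['fy']*b*s+c['cy']])
E
python3 - <<'E'
from h import *
print(manip.get_time())
for n in('top','side'):
    c=snap(n,n+'0'); print({k:np.round(v,3) for k,v in c.items() if k!='image'})
    im=cv2.imread(f'pics/{n}0.png'); cv2.imwrite(f'pics/{n}0b.png',cv2.resize(im,(768,576)))
E
```

```text
pics
0.0
{'fx': np.float64(397.653), 'fy': np.float64(397.653), 'cx': np.float64(256.524), 'cy': np.float64(189.149), 'k1': np.float64(-0.086), 'cam_to_world': array([[ 0.02 , -0.998,  0.064,  0.535],
       [-1.   , -0.02 ,  0.002,  0.031],
       [-0.001, -0.064, -0.998,  0.92 ],
       [ 0.   ,  0.   ,  0.   ,  1.   ]])}
{'fx': np.float64(362.083), 'fy': np.float64(362.083), 'cx': np.float64(253.406), 'cy': np.float64(195.67), 'k1': np.float64(-0.119), 'cam_to_world': array([[-0.842, -0.346,  0.413,  0.231],
       [-0.539,  0.564, -0.626,  0.55 ],
       [-0.016, -0.75 , -0.661,  0.607],
       [ 0.   ,  0.   ,  0.   ,  1.   ]])}
```

View pics/top0b.png

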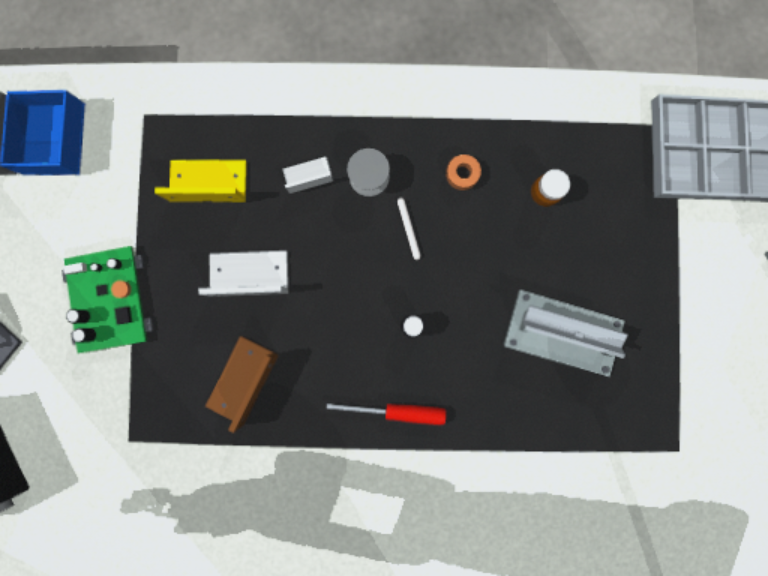

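View pics/side0b.png

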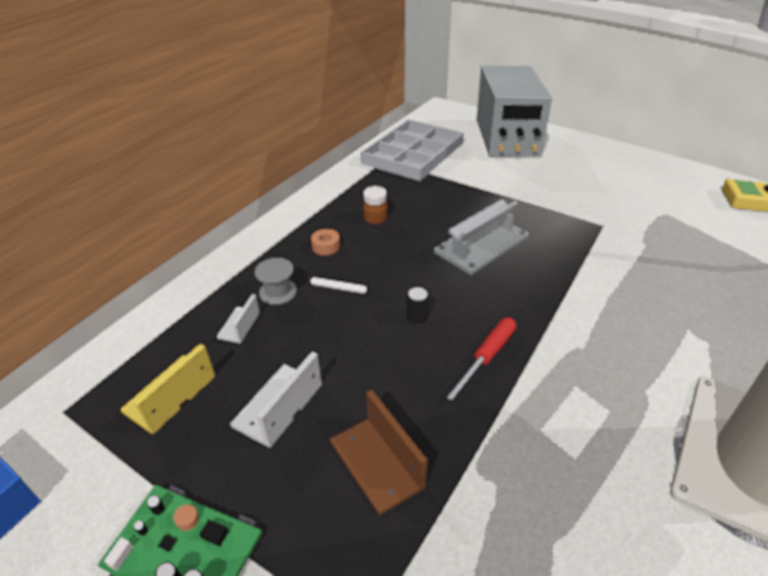

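Run:
```python
from h import *
crop('top0','t_a',120,155,205,205,9)
crop('side0','s_a',145,225,225,305,8)
crop('top0','t_s',325,180,430,260,7)
crop('side0','s_s',280,125,360,185,9)
```

```text
(no output)
```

View pics/t_a.png

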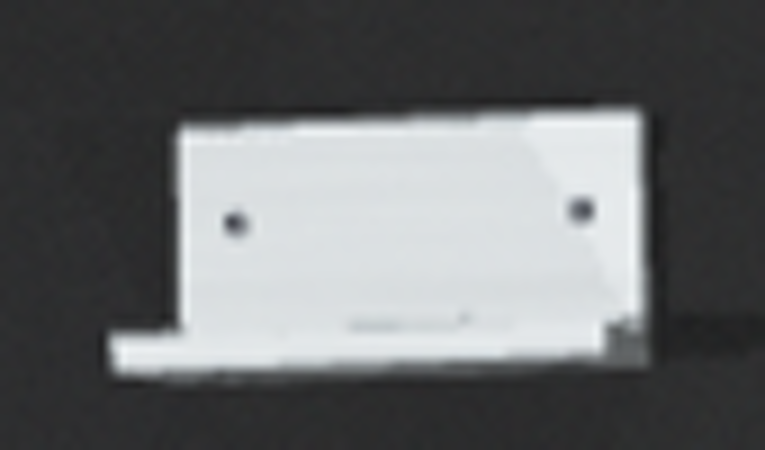

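View pics/s_a.png

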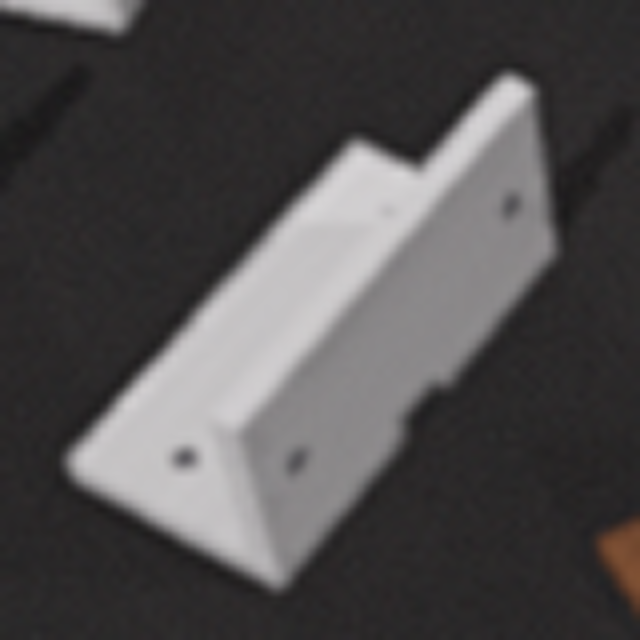

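View pics/t_s.png

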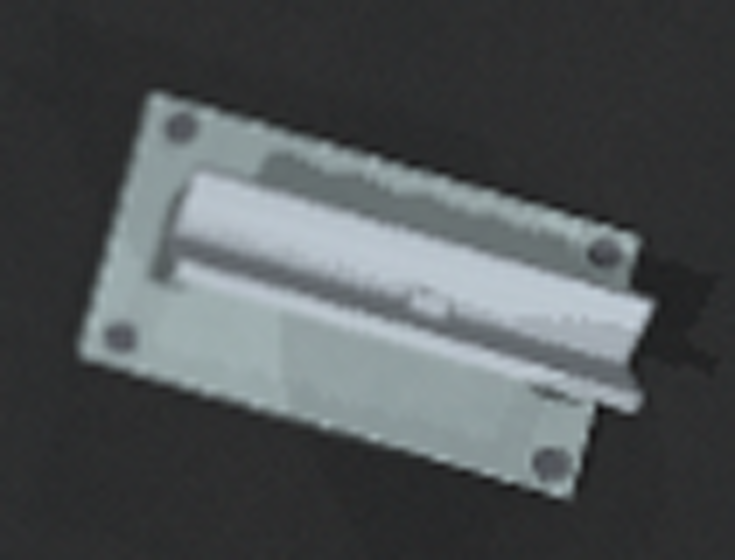

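View pics/s_s.png

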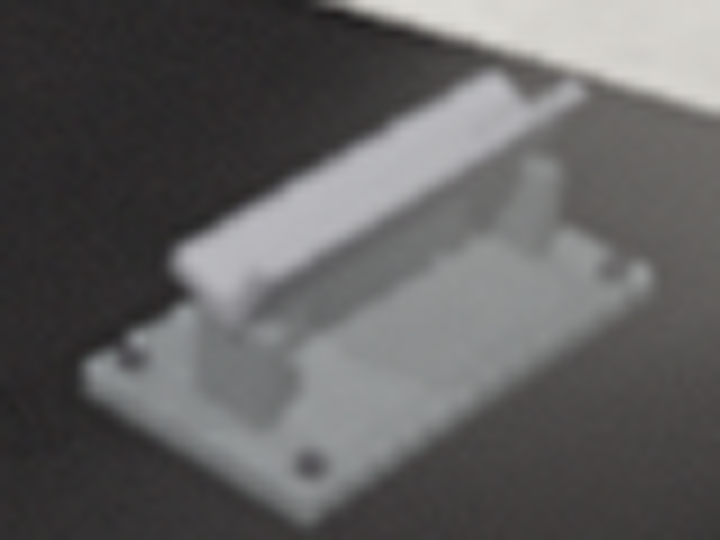

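```bash
cat > fit.py <<'E'
from h import *
from scipy.optimize import least_squares
def P(c,x0,y0,s): return np.array([x0+(c[0]+.5)/s-.5,y0+(c[1]+.5)/s-.5])
ta=[((180,125),(61,60,8)),((640,108),(61,-60,8)),((113,376),(-4,60,65)),((110,335),(4,60,65)),((603,322),(4,-60,65)),((603,360),(-4,-60,65)),((650,365),(-4,-60,0))]
sa=[((245,432),(-4,60,65)),((280,590),(-4,60,0)),((535,92),(-4,-60,65)),((510,70),(4,-60,65)),((557,255),(-4,-60,0)),((68,462),(61,60,8)),((357,138),(61,-60,8)),((405,430),(-4,9,0)),((447,385),(-4,-9,0))]
obsA=[('top',P(c,120,155,9),np.array(m)/1e3) for c,m in ta]+[('side',P(c,145,225,8),np.array(m)/1e3) for c,m in sa]
ts=[((150,92),(45,85,10)),((640,238),(45,-85,10)),((573,497),(-45,-85,10)),((80,355),(-45,85,10)),((198,170),(19.9,75,59.3)),((655,300),(19.9,-75,59.3)),((635,411),(-14.7,-75,67.4))]
ss=[((310,525),(-45,85,0)),((83,362),(45,85,10)),((655,270),(-45,-85,10)),((585,88),(-9.3,-75,69.9))]
obsS=[('top',P(c,325,180,7),np.array(m)/1e3) for c,m in ts]+[('side',P(c,280,125,9),np.array(m)/1e3) for c,m in ss]
def pt(q,m): 
    c,s=np.cos(q[2]),np.sin(q[2]); return np.array([q[0]+c*m[0]-s*m[1],q[1]+s*m[0]+c*m[1],m[2]])
def fit(obs,q0,sel=('top','side')):
    o=[a for a in obs if a[0] in sel]
    f=lambda q: np.concatenate([proj(n,pt(q,m))-p for n,p,m in o])
    r=least_squares(f,q0,loss='soft_l1'); return r.x,r.fun.reshape(-1,2) if False else f(r.x).reshape(-1,2)
if __name__=='__main__':
  for nm,obs,q0 in(('A',obsA,[.53,.2,0]),('S',obsS,[.5,-.25,-.2])):
    for sel in(('top','side'),('top',),('side',)):
        q,r=fit(obs,q0,sel); print(nm,sel,np.round(q,4)); print(np.round(r,1).tolist())
  q,_=fit(obsS,[.5,-.25,-.2],('top',))
  k=P((430,300),325,180,7); w=atz('top',*k,.056); d=w-np.array([q[0],q[1],0]); c,s=np.cos(q[2]),np.sin(q[2]); print('key',w,c*d[0]+s*d[1],-s*d[0]+c*d[1])
E
python3 fit.py
```

```text
A ('top', 'side') [0.5771 0.244  0.0545]
[[-0.5, 0.5], [-0.3, 0.5], [-0.3, -0.7], [-0.0, 0.2], [-0.0, -0.2], [0.1, -0.8], [-0.2, 0.1], [-0.7, -0.5], [0.5, -0.5], [-0.1, -0.6], [-0.2, 0.7], [0.1, -0.5], [0.8, -0.6], [0.3, 0.5], [0.2, 0.7], [0.1, 0.1]]
A ('top',) [0.577  0.2436 0.0505]
[[-0.2, 0.4], [-0.1, 0.6], [-0.1, -0.8], [0.1, 0.1], [0.1, -0.1], [0.2, -0.6], [-0.1, 0.3]]
A ('side',) [0.577  0.2443 0.0585]
[[-0.7, -0.3], [0.5, -0.4], [-0.2, -0.5], [-0.3, 0.8], [-0.1, -0.5], [0.7, -0.4], [0.1, 0.7], [0.1, 0.9], [-0.0, 0.2]]
S ('top', 'side') [ 0.5232 -0.2443 -0.2635]
[[0.4, 0.1], [0.2, -0.3], [-0.2, 0.3], [-0.0, 0.2], [-0.0, 0.0], [-0.2, 0.5], [0.0, 0.1], [-0.4, 0.1], [0.2, 0.3], [-0.0, -0.0], [-1.4, -1.3]]
S ('top',) [ 0.5235 -0.2442 -0.2616]
[[0.3, 0.0], [0.2, -0.5], [-0.2, 0.1], [-0.1, 0.2], [-0.1, -0.0], [-0.3, 0.3], [0.0, -0.1]]
S ('side',) [ 0.5219 -0.2443 -0.2773]
[[-0.4, 0.1], [0.5, 0.2], [0.6, 0.4], [-0.7, -1.0]]
key [ 0.52288717 -0.2515408   0.056     ] 0.0013110612590469847 -0.007254276164678603
```

Run:
```python
from h import *
crop('top0','t_k',370,210,405,235,22)
```

```text
(no output)
```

View pics/t_k.png

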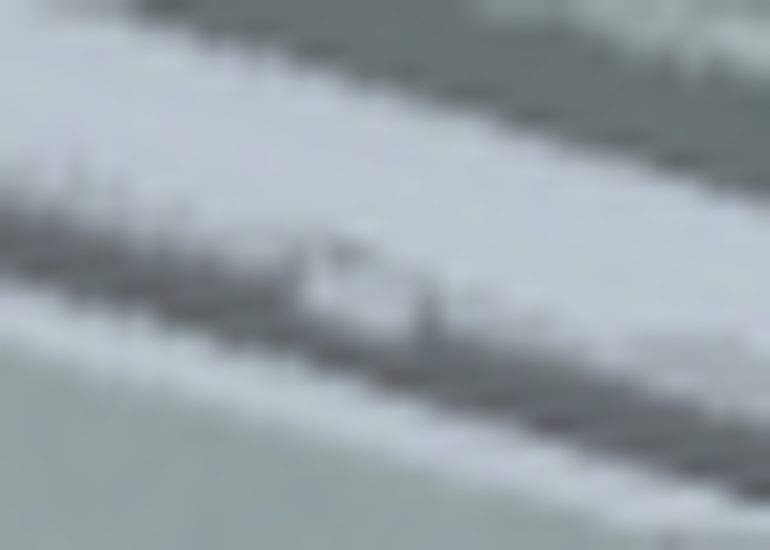

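```bash
cat >> h.py <<'E'
A=np.array([.5771,.244,.0535]); S=np.array([.5233,-.2442,-.2625]); KEY=-.0072
GZ=.051
def Rtool(Rang,sg): return Rang*R.from_matrix(np.array([[0,sg,0],[0,0,-sg],[-1,0,0]],float))
RA=R.from_euler('z',A[2]); RS=R.from_euler('z',S[2]); RP=RS*R.from_euler('y',-np.radians(25))
def place(x,y,z,dy=0.,Rp=RP):  # heel target in seat frame -> TCP
    return np.array([S[0],S[1],.05])+RS.apply([x,y,z])+Rp.apply([.004,dy,GZ])
SG=-1
E
python3 - <<'E'
from h import *
print(manip.get_ee_rot(), R.from_rotvec(manip.get_ee_rot()).as_matrix().round(2).tolist(), manip.get_width(), manip.get_contact_force())
for sg in(1,-1):
    for p,r in((np.r_[A[:2],.15],RA),(np.r_[A[:2],GZ],RA),(place(0,0,.06),RP),(place(0,-.02,0),RP)):
        q=manip.solve_ik(p,Rtool(r,sg).as_rotvec()); print(sg,None if q is None else np.round(q,2))
E
```

```text
[ 0.24202696  1.55734168 -0.24418916] [[-0.0, 0.3, 0.95], [-0.0, 0.95, -0.3], [-1.0, -0.0, -0.0]] 0.08559993579897672 [ 0.17020653  0.19062247 -0.57273345]
1 [ 0.38  0.55  1.69 -0.    0.9   0.33]
1 [ 0.38  0.7   1.72 -0.    0.73  0.33]
1 [-0.52  0.37  2.1   0.41  0.27 -0.62]
1 [-0.56  0.5   2.11  0.82  0.17 -1.09]
-1 None
-1 None
-1 [-0.52  0.37  2.1   0.41  0.27  2.52]
-1 [-0.56  0.5   2.11  0.82  0.17  2.05]
```

```bash
sed -i 's/^SG=-1/SG=1/' h.py
python3 - <<'E'
from h import *
for al in(0,-12,12,-20,20):
    T=Rtool(RP,1)*R.from_euler('y',al,degrees=True)
    for y in(-.025,-.007,.02):
      for z in(0,.06): 
        q=manip.solve_ik(place(0,y,z),T.as_rotvec()); print(al,y,z,None if q is None else np.round(q,2))
E
```

```text
0 -0.025 0 [-0.57  0.5   2.11  0.83  0.17 -1.1 ]
0 -0.025 0.06 [-0.57  0.37  2.09  0.46  0.29 -0.73]
0 -0.007 0 [-0.53  0.49  2.12  0.81  0.16 -1.05]
0 -0.007 0.06 [-0.53  0.37  2.1   0.42  0.28 -0.65]
0 0.02 0 [-0.47  0.49  2.13  0.75  0.13 -0.93]
0 0.02 0.06 [-0.47  0.36  2.11  0.35  0.26 -0.53]
-12 -0.025 0 [-0.44  0.5   2.13 -1.23  0.14  1.06]
-12 -0.025 0.06 [-0.44  0.37  2.11 -0.6   0.23  0.43]
-12 -0.007 0 [-0.4   0.5   2.13 -1.26  0.16  1.12]
-12 -0.007 0.06 [-0.4   0.37  2.12 -0.66  0.25  0.52]
-12 0.02 0 [-0.34  0.5   2.14 -1.27  0.18  1.19]
-12 0.02 0.06 [-0.34  0.37  2.12 -0.72  0.27  0.63]
12 -0.025 0 [-0.69  0.53  2.06  1.03  0.43 -1.39]
12 -0.025 0.06 [-0.69  0.41  2.04  0.82  0.52 -1.16]
12 -0.007 0 [-0.65  0.52  2.08  1.05  0.41 -1.39]
12 -0.007 0.06 [-0.65  0.4   2.06  0.82  0.49 -1.14]
12 0.02 0 [-0.6   0.52  2.09  1.09  0.38 -1.38]
12 0.02 0.06 [-0.6   0.39  2.08  0.84  0.46 -1.1 ]
-20 -0.025 0 None
-20 -0.025 0.06 [-0.36  0.39  2.11 -1.09  0.35  0.97]
-20 -0.007 0 None
-20 -0.007 0.06 [-0.32  0.39  2.12 -1.09  0.37  1.01]
-20 0.02 0 None
-20 0.02 0.06 [-0.25  0.39  2.12 -1.08  0.4   1.05]
20 -0.025 0 [-0.75  0.56  2.02  1.04  0.6  -1.46]
20 -0.025 0.06 [-0.75  0.45  2.01  0.89  0.68 -1.28]
20 -0.007 0 [-0.72  0.56  2.04  1.07  0.58 -1.46]
20 -0.007 0.06 [-0.72  0.44  2.02  0.91  0.66 -1.27]
20 0.02 0 [-0.67  0.55  2.06  1.11  0.55 -1.46]
20 0.02 0.06 [-0.67  0.43  2.05  0.94  0.62 -1.25]
```

```bash
cat >> h.py <<'E'
AL=R.from_euler('y',12,degrees=True); GZ=.049
TA=Rtool(RA,1)*AL
def tcp(heel,Rang,dy=0.,gz=GZ):   # heel mid world pos, angle rotation -> TCP pos, rotvec
    T=Rtool(Rang,1)*AL
    return np.array(heel)+Rang.apply([.004,dy,gz])-.003*T.as_matrix()[:,0], T.as_rotvec()
def seat(x,y,z): return np.array([S[0],S[1],.05])+RS.apply([x,y,z])
HA=np.r_[A[:2],0]+RA.apply([-.004,0,0])
def st(m=''):
    print(m,'t',round(manip.get_time(),2),'p',np.round(manip.get_position(),4),'F',np.round(manip.get_contact_force(),2),'M',np.round(manip.get_torque(),2),'w',round(manip.get_width(),4))
E
python3 - <<'E'
from h import *
p,o=tcp(HA,RA); back=TA.as_matrix()[:,0]
print(p,manip.solve_ik(p,o))
manip.move_to(p-.09*back,o); st('above')
manip.command_gripper(.05,60); st()
manip.servo_line(p-.03*back,rate=.12); st()
snap('top','top1');snap('side','side1')
crop('side1','s1',125,180,245,305,6); crop('top1','t1',110,140,220,215,7)
E
```

```text
[0.57713335 0.24337716 0.05193444] [ 0.28981846  0.68927922  1.75751322  0.33066541  0.67202945 -0.02103543]
above t 2.08 p [0.5779 0.2257 0.1402] F [ 0.75 -0.12  0.23] M [-0.11 -0.03  0.04] w 0.0853
 t 2.52 p [0.5781 0.2249 0.14  ] F [0.09 0.55 0.1 ] M [-0.13  0.03 -0.  ] w 0.0497
 t 3.17 p [0.5776 0.2372 0.0813] F [0.38 0.35 1.18] M [-0.05 -0.03  0.05] w 0.0498
```

View pics/s1.png

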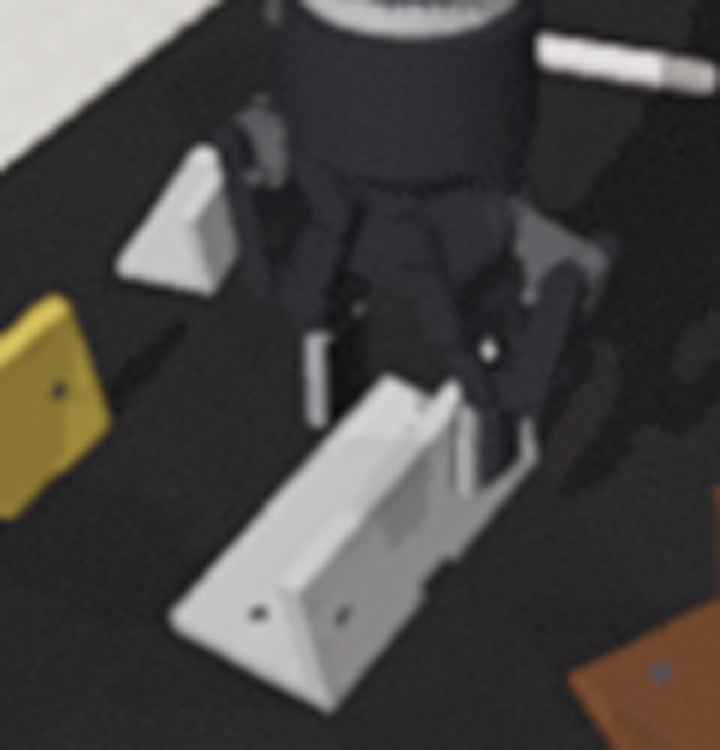

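View pics/t1.png

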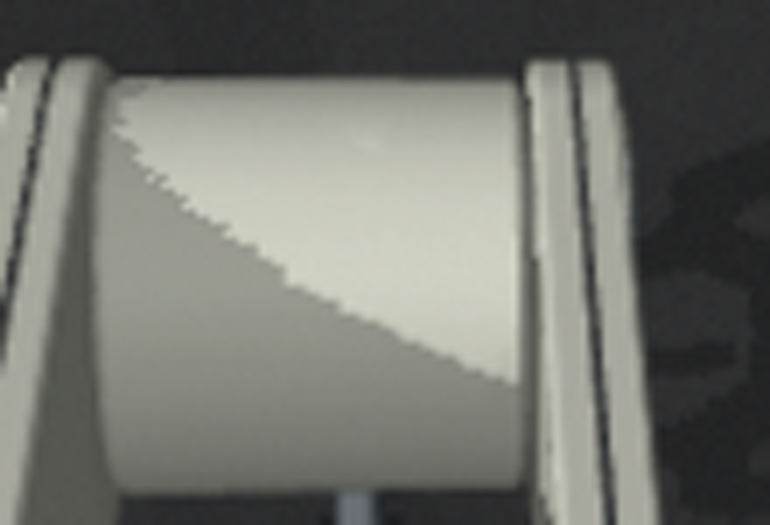

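The side crop shows the open jaws straddling the grey angle's upright leg: the near pad is outside the leg at crop (465,450) and the far pad inside it at (318,380). The arm hides the angle in the top view. I'll grip next.

Run:
```python
from h import *
p,o=tcp(HA,RA)
manip.servo_line(p,rate=.1); st('down')
manip.command_gripper(0,60); st('grip')
snap('side','side2'); crop('side2','s2',125,180,245,305,6)
```

```text
down t 3.72 p [0.5765 0.2434 0.051 ] F [-0.06 -0.54  0.32] M [-0.14  0.04  0.03] w 0.05
grip t 4.17 p [0.5774 0.2434 0.0525] F [-1.73 -0.47  3.66] M [-0.12  0.12  0.08] w 0.0076
```

View pics/s2.png

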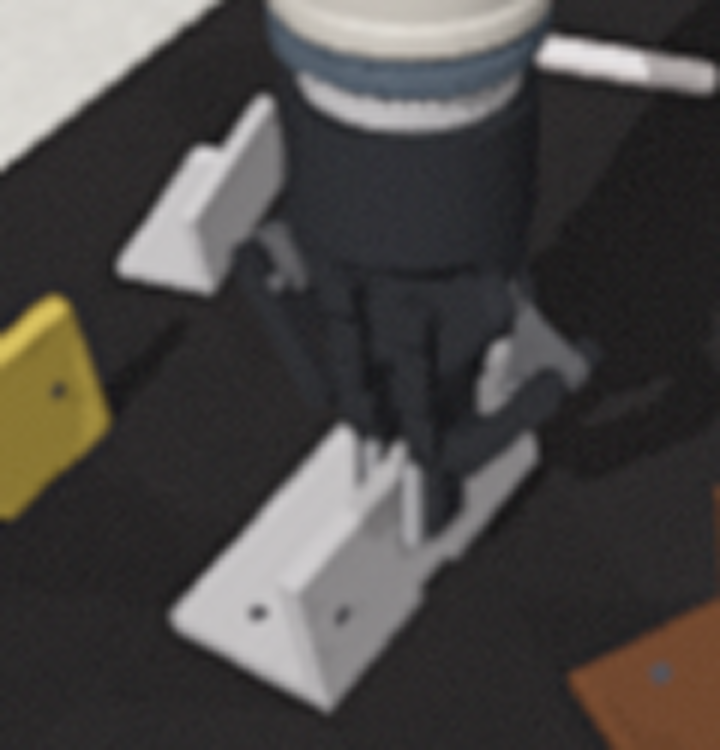

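Run:
```python
from h import *
p,o=tcp(HA,RA)
manip.servo_line(p+[0,0,.12],rate=.2); st('lift')
p,o=tcp(seat(.004,KEY,.06),RP)
manip.move_to(p+[0,0,.03],o); st('pre')
manip.servo_line(p,o,rate=.1); manip.hold(.3); st('pre'); print('want',p)
snap('top','top3');snap('side','side3')
crop('side3','s3',260,85,380,185,6); crop('top3','t3',310,165,440,260,6)
```

```text
lift t 4.97 p [0.5761 0.243  0.1707] F [-1.19 -0.19 -2.6 ] M [-0.21  0.06 -0.02] w 0.0071
pre t 6.78 p [ 0.5078 -0.2474  0.1887] F [ 0.13 -0.3  -3.09] M [-0.1   0.53 -0.  ] w 0.0071
pre t 7.53 p [ 0.5078 -0.2482  0.1594] F [-0.12 -0.18 -3.56] M [-0.09  0.53 -0.04] w 0.0072
want [ 0.50743721 -0.24803891  0.15875906]
```

View pics/s3.png

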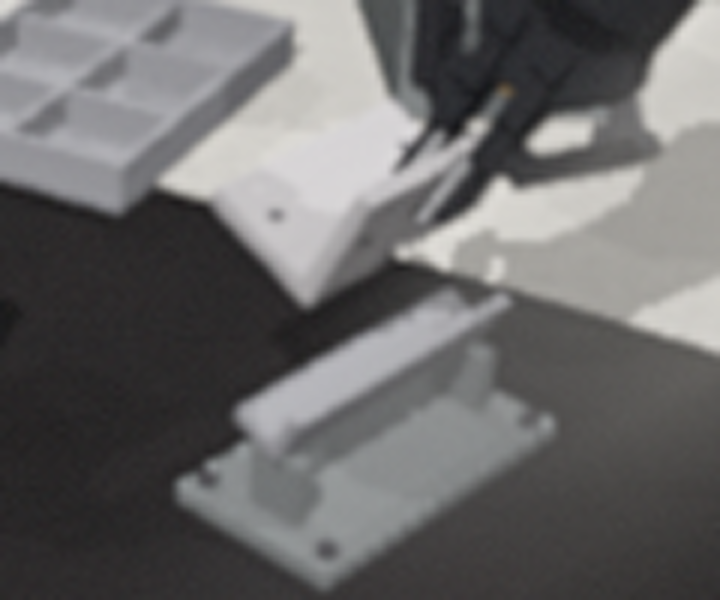

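View pics/t3.png

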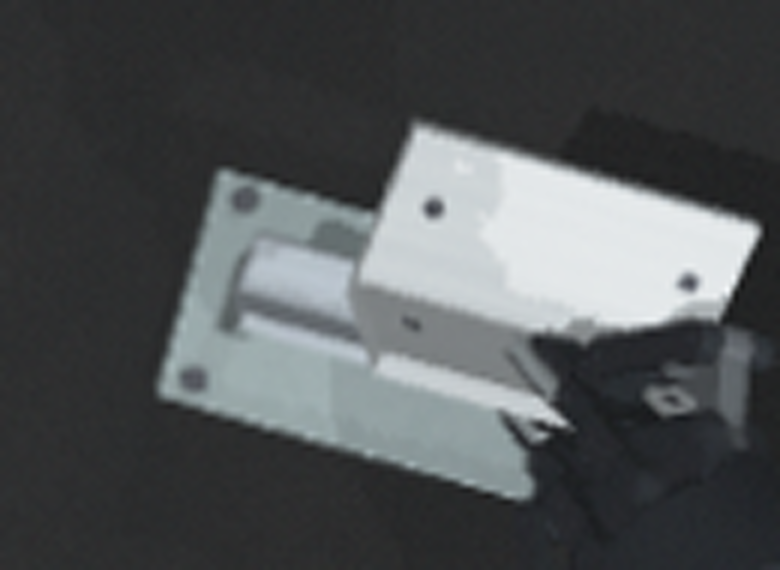

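```bash
cat > fit2.py <<'E'
from h import *
from fit import P
from scipy.optimize import least_squares
def fit6(obs,heel0,R0,pri=True):
    f=lambda q: np.concatenate([np.concatenate([proj(n,heel0+q[:3]+(R.from_rotvec(q[3:])*R0).apply(np.array(m)/1e3))-p for n,p,m in obs]),q[:3]/.01,q[3:]/.05])
    r=least_squares(f,np.zeros(6),loss='soft_l1'); return r.x,f(r.x)[:-6].reshape(-1,2)
E
python3 - <<'E'
from fit2 import *
# coords relative to heel mid
obs=[('top',P(c,310,165,6),m) for c,m in [((415,122),(65,60,8)),((762,228),(65,-60,8)),((355,287),(8,60,8)),((378,352),(8,60,65)),((370,373),(0,60,65))]]
obs+=[('side',P(c,260,85,6),m) for c,m in [((308,307),(0,60,0)),((213,203),(65,60,0))]]
h0=seat(.004,KEY,.06)+ (manip.get_position()-tcp(seat(.004,KEY,.06),RP)[0])
for sel in ('top','side',None):
    o=[a for a in obs if sel in(None,a[0])]
    q,r=fit6(o,h0,RP); print(sel,'seat-frame dx',RS.inv().apply(q[:3]).round(4),'rot',RS.inv().apply(q[3:]).round(3)); print(r.round(1).tolist())
E
```

```text
top seat-frame dx [0.0003 0.0012 0.003 ] rot [-0.016  0.009  0.002]
[[-0.1, 1.0], [-0.1, 0.0], [0.0, -1.0], [0.2, -0.1], [0.0, 0.1]]
side seat-frame dx [-0.0006 -0.0003 -0.0017] rot [-0.     0.003 -0.004]
[[0.2, 0.2], [-0.2, -0.2]]
None seat-frame dx [ 0.0003 -0.0002  0.    ] rot [-0.023  0.012  0.003]
[[-0.1, 1.2], [-0.2, 0.2], [0.2, -0.8], [0.2, -0.1], [0.0, 0.1], [0.1, 0.0], [-0.7, -0.1]]
```

```bash
cat >> h.py <<'E'
def go(x,y,z,rate=.03,Rp=None):
    p,o=tcp(seat(x,y,z),RP if Rp is None else Rp); manip.servo_line(p,o,rate=rate)
def sf():
    F=RS.inv().apply(manip.get_contact_force()); M=RS.inv().apply(manip.get_torque())
    d=RS.inv().apply(manip.get_position()-tcp(seat(0,0,0),RP)[0])*1e3
    return F,M,d
def rep(m):
    F,M,d=sf(); print(m,'t%.2f'%manip.get_time(),'F',F.round(1),'M',M.round(2),'heel(mm)',d.round(2)); return F
E
python3 - <<'E'
from h import *
go(.003,KEY,.012,.08); manip.hold(.2); F0=rep('base')
for z in np.arange(10,-1,-1)/1e3:
    go(.003,KEY,z,.02); F=rep(z)
    if np.linalg.norm(F-F0)>7: break
E
```

```text
base t8.58 F [-0.1 -1.  -3. ] M [-0.22  0.46  0.03] heel(mm) [ 3.33 -7.34 12.58]
0.01 t8.83 F [-0.9 -0.4 -3.6] M [-0.21  0.5  -0.01] heel(mm) [ 2.99 -7.19 10.03]
0.009 t9.08 F [ 0.2  0.  -2.8] M [-0.21  0.48  0.01] heel(mm) [ 2.98 -7.17  8.94]
0.008 t9.33 F [ 0.3 -0.4 -2.9] M [-0.22  0.46 -0.02] heel(mm) [ 2.94 -7.21  7.89]
0.007 t9.58 F [ 0.5 -1.1 -3.3] M [-0.26  0.51 -0.05] heel(mm) [ 2.97 -7.18  6.92]
0.006 t9.83 F [-0.2 -0.6 -3.1] M [-0.2   0.49 -0.03] heel(mm) [ 2.98 -7.2   5.94]
0.005 t10.08 F [-0.7 -0.4 -4. ] M [-0.13  0.47 -0.02] heel(mm) [ 2.94 -7.17  4.92]
0.004 t10.33 F [ 0.4  0.5 -3.4] M [-0.22  0.5   0.01] heel(mm) [ 2.92 -7.14  3.88]
0.003 t10.58 F [-0.7 -0.  -4.2] M [-0.24  0.47  0.01] heel(mm) [ 2.96 -7.19  2.92]
0.002 t10.83 F [-3.1  0.7  3.6] M [-0.15  0.48  0.09] heel(mm) [ 3.07 -7.17  2.4 ]
```

Run:
```python
from h import *
F=rep('s')
for i in range(1,8):
    x=3-i; z=2+ -.466*i
    go(x/1e3,KEY,z/1e3,.02); F=rep((x,round(z,2)))
    if F[0]>5 or abs(F[2])>20: break
```

```text
s t10.83 F [-3.1  0.7  3.6] M [-0.15  0.48  0.09] heel(mm) [ 3.07 -7.17  2.4 ]
(2, 1.53) t11.08 F [-1.8 -0.4  5.2] M [-0.02  0.06  0.1 ] heel(mm) [ 2.57 -7.32  2.18]
(1, 1.07) t11.33 F [-1.6  1.2  5.5] M [ 0.   -0.07  0.05] heel(mm) [ 1.85 -7.44  1.83]
(0, 0.6) t11.58 F [-1.6  0.8  5.6] M [-0.07 -0.09  0.02] heel(mm) [ 0.99 -7.56  1.44]
(-1, 0.14) t11.83 F [-0.1  0.2  5.8] M [-0.04 -0.2   0.08] heel(mm) [ 0.04 -7.59  1.  ]
(-2, -0.33) t12.08 F [-0.2 -0.1  6.1] M [-0.02 -0.15  0.  ] heel(mm) [-0.88 -7.66  0.58]
(-3, -0.8) t12.33 F [1.8 1.2 5.8] M [ 0.24 -0.58 -0.19] heel(mm) [-1.23 -7.7   0.42]
(-4, -1.26) t12.58 F [5.5 3.7 5. ] M [ 0.43 -1.01 -0.26] heel(mm) [-1.36 -7.71  0.37]
```

Run:
```python
from h import *
go(-.004,KEY,-.004,.02); rep('press')
go(-.0035,KEY,-.006,.02); rep('press2')
snap('top','top4');snap('side','side4')
crop('side4','s4',260,85,380,185,6); crop('top4','t4',310,165,440,260,6)
```

```text
press t12.87 F [-8.6  0.2 34.7] M [ 1.15 -0.89  0.19] heel(mm) [-1.2  -7.71 -0.11]
press2 t13.12 F [-16.5  -0.5  48. ] M [ 1.4  -0.73  0.35] heel(mm) [-0.7  -7.74 -1.15]
```

View pics/s4.png

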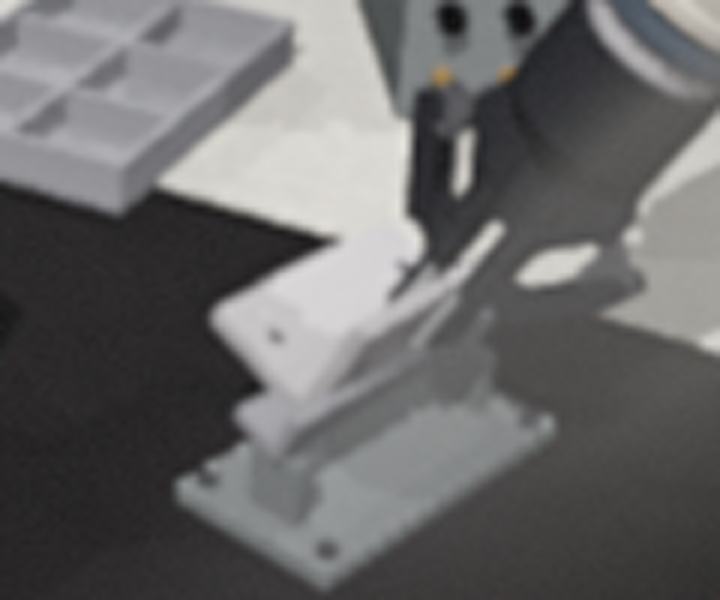

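View pics/t4.png

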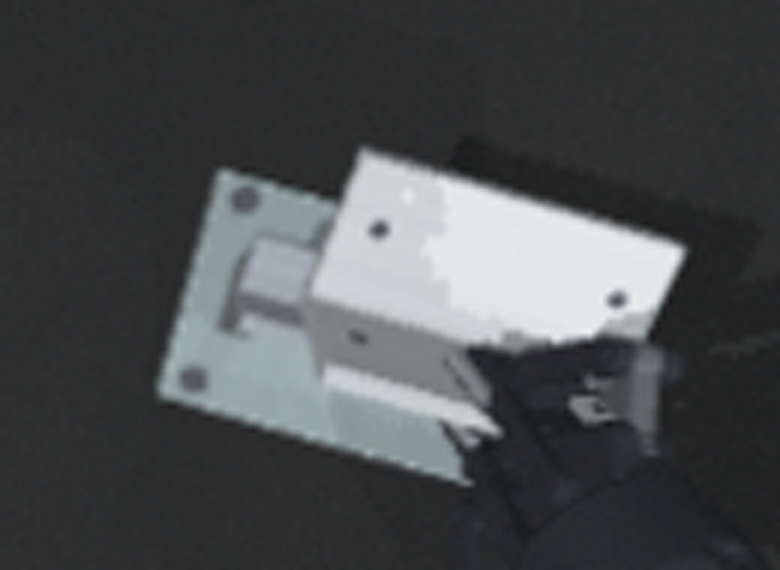

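Run:
```python
from fit2 import *
obs=[('top',P(c,310,165,6),m) for c,m in [((362,149),(65,60,8)),((687,246),(65,-60,8)),((310,293),(8,60,8)),((327,367),(8,60,65)),((322,388),(0,60,65))]]
obs+=[('side',P(c,260,85,6),m) for c,m in [((302,402),(0,60,0)),((211,318),(65,60,0))]]
h0=seat(-.001,KEY,0)
for sel in ('top','side',None):
    o=[a for a in obs if sel in(None,a[0])]
    q,r=fit6(o,h0,RP); print(sel,'heel seat-frame',(RS.inv().apply(q[:3])+[-.001,KEY,0]).round(4),'rot',RS.inv().apply(q[3:]).round(3)); print(r.round(1).tolist())
go(-.003,KEY,-.001,.03); rep('relax')
```

```text
top heel seat-frame [ 0.0011 -0.0069  0.0031] rot [-0.001 -0.022  0.009]
[[0.3, 0.8], [-0.1, -0.1], [-0.2, 0.2], [0.3, -0.2], [-0.3, -0.4]]
side heel seat-frame [ 0.0027 -0.0101  0.0032] rot [ 0.003  0.024 -0.002]
[[0.3, 1.9], [-0.3, -1.2]]
None heel seat-frame [ 0.0005 -0.0064  0.0054] rot [-0.002 -0.012  0.009]
[[0.3, 0.7], [-0.0, -0.1], [-0.3, 0.3], [0.3, -0.3], [-0.2, -0.5], [0.3, 2.3], [-0.3, -1.3]]
relax t13.53 F [6.5 0.1 3.5] M [ 0.06 -1.   -0.32] heel(mm) [-1.12 -7.99  0.02]
```

Run:
```python
from h import *
go(-.0015,KEY-.0005,-.0003,.02); rep('neutral')
manip.command_gripper(.03,20); rep('open')
x=(Rtool(RP,1)*AL).as_matrix()[:,0]
p=manip.get_position(); manip.servo_line(p-.06*x,rate=.1); rep('back')
p=manip.get_position(); manip.move_to(p+np.array([-.05,.16,.12]),(Rtool(RP,1)*AL).as_rotvec()); st()
snap('top','top5');snap('side','side5')
crop('side5','s5',260,85,380,185,6); crop('top5','t5',310,165,440,260,6)
```

```text
neutral t13.78 F [ 5.6 -0.9 -0.5] M [-0.01 -0.79 -0.38] heel(mm) [-0.78 -8.02 -0.37]
open t14.13 F [0.5 0.8 0.4] M [-0.12  0.21  0.02] heel(mm) [-2.2  -7.42 -0.78]
back t14.88 F [ 0.4  0.3 -0.1] M [-0.17  0.22  0.06] heel(mm) [-26.98 -19.85  52.25]
 t 15.72 p [ 0.4247 -0.0924  0.2708] F [ 0.33 -0.18 -1.29] M [-0.01  0.21 -0.05] w 0.03
```

View pics/s5.png

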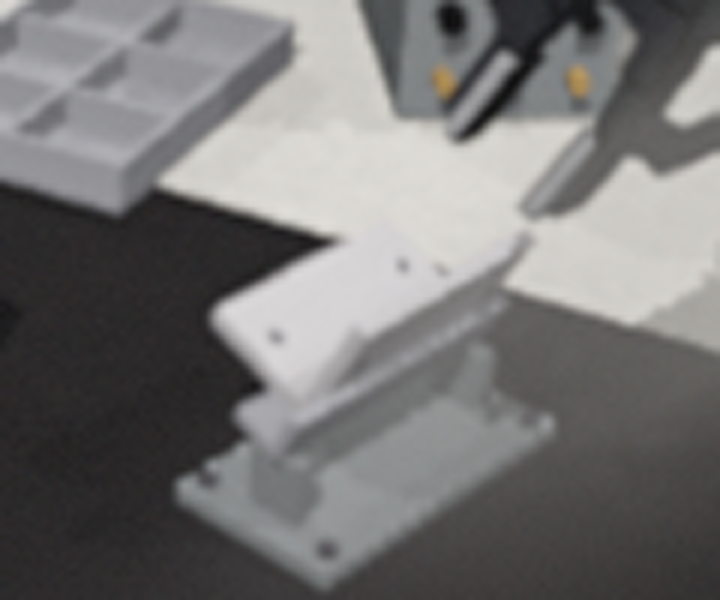

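View pics/t5.png

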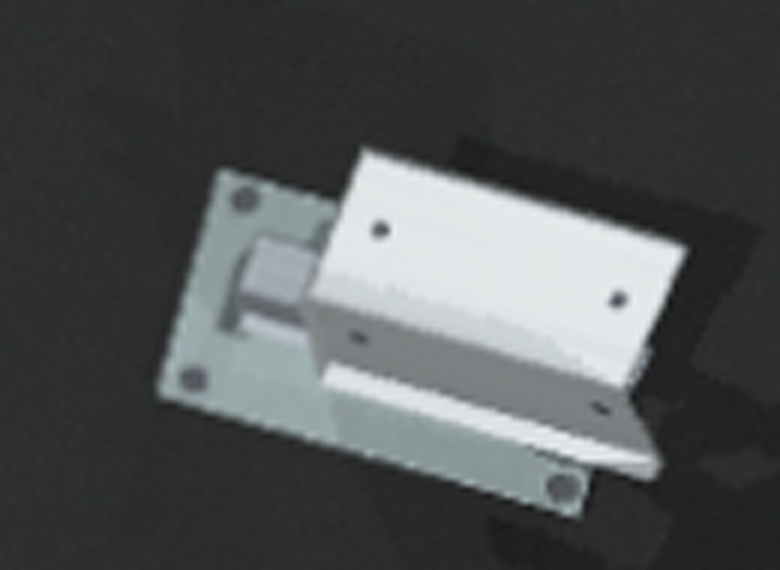

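```bash
cat > ov.py <<'E'
from h import *
import sys
def ov(n,src,dst,x0,y0,x1,y1,s,hyps):
    im=cv2.imread(f'pics/{src}.png')[y0:y1,x0:x1]; im=cv2.resize(im,None,fx=s,fy=s,interpolation=cv2.INTER_CUBIC)
    prof=[(0,0),(65,0),(65,8),(8,8),(8,65),(0,65)]
    for hl,Ra,col in hyps:
        P={}
        for e in(60,-60):
            P[e]=[(((proj(n,hl+Ra.apply([a/1e3,e/1e3,b/1e3]))-[x0,y0]+.5)*s-.5)).astype(int) for a,b in prof]
            cv2.polylines(im,[np.array(P[e])],True,col,1)
        for a,b in zip(P[60],P[-60]): cv2.line(im,tuple(map(int,a)),tuple(map(int,b)),col,1)
    cv2.imwrite(f'pics/{dst}.png',im)
E
python3 - <<'E'
from ov import *
h=[(seat(-.0008,-.0077,0.000),RP,(0,220,0)),(seat(-.0008,-.0077,.006),RP,(0,0,255))]
ov('side','side5','ov_s5',285,115,360,175,10,h); ov('top','top5','ov_t5',345,175,425,250,8,h)
E
```

```text
(no output)
```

View pics/ov_s5.png

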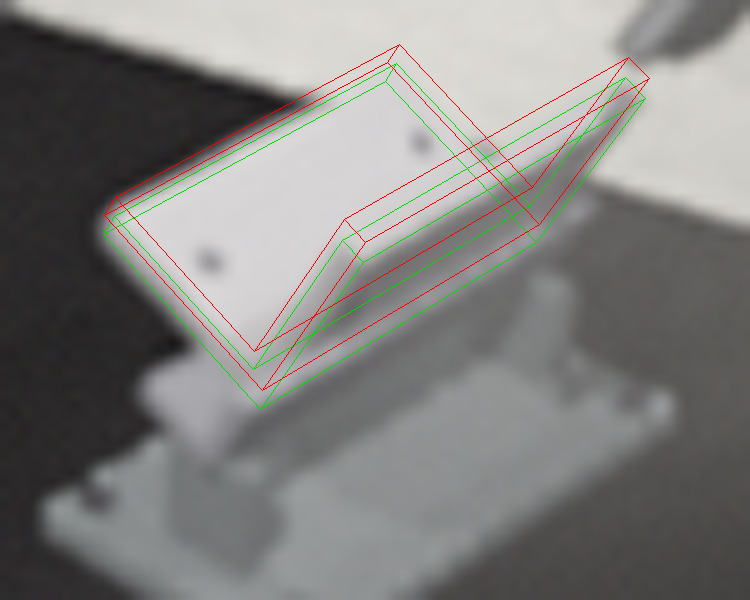

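View pics/ov_t5.png

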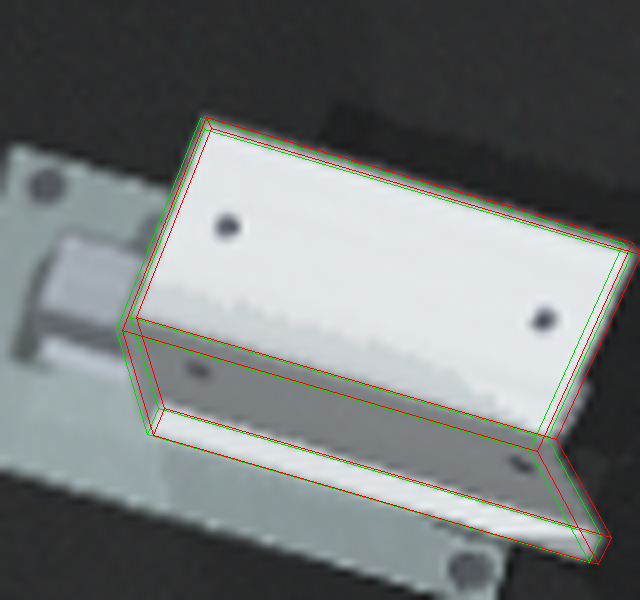

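Run:
```python
from h import *
crop('side5','s5b',290,115,355,160,12); crop('top5','t5b',355,180,425,248,8)
```

```text
(no output)
```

View pics/s5b.png

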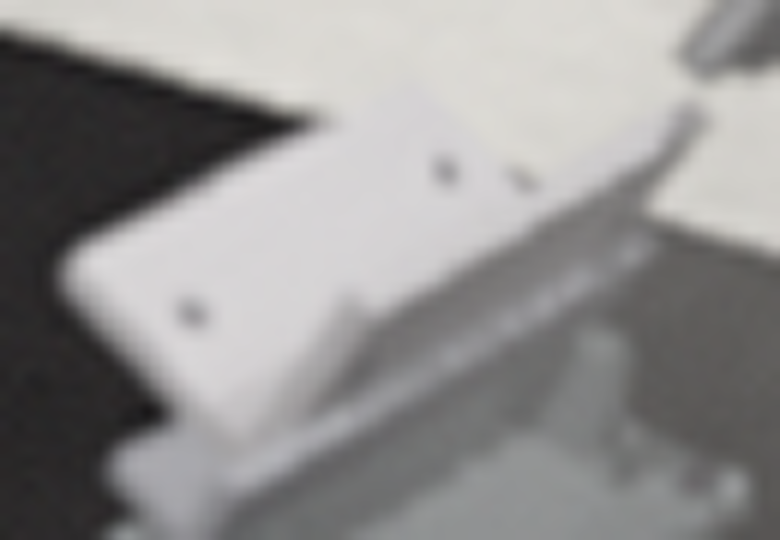

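View pics/t5b.png

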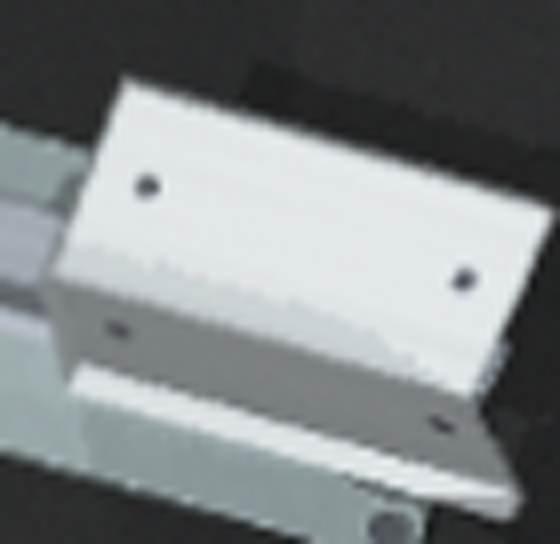

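Run:
```python
from fit2 import *
q=A
def loc(w): return RA.inv().apply(w-HA)*1e3
for c in((235,222),(582,210)): print('flat top',loc(atz('top',*P(c,120,155,9),.008)).round(1))
print('flat side',loc(atz('side',*P((183,457),145,225,8),.008)).round(1))
n=RA.apply([1,0,0])
for c in((512,205),(297,460)):
    o,d=ray('side',*P(c,145,225,8)); t=n@(HA-o)/(n@d); print('up outer',loc(o+t*d).round(1))
hy=45.;hz=38.
obs=[]
def T(l): return [('top',P(c,355,180,8),m) for c,m in l]
def Sd(l): return [('side',P(c,290,115,12),m) for c,m in l]
for hy,hz in((45,38),(45,35)):
  obs=T([((124,80),(65,60,8)),((553,208),(65,-60,8)),((50,275),(8,60,8)),((477,397),(8,-60,8)),((74,368),(8,60,65)),((66,388),(0,60,65)),((522,496),(8,-60,65)),((508,519),(0,-60,65)),((147,187),(hz,hy,8)),((464,280),(hz,-hy,8)),((119,330),(8,hy,hz)),((442,424),(8,-hy,hz))])
  obs+=Sd([((355,300),(8,60,65)),((375,325),(0,60,65)),((697,103),(8,-60,65)),((192,313),(hz,hy,8)),((445,171),(hz,-hy,8)),((67,268),(65,60,4)),((700,122),(0,-60,65))])
  for sel in('top','side',None):
    o=[a for a in obs if sel in(None,a[0])]
    q,r=fit6(o,seat(0,KEY,0),RP); print(hz,sel,'heel',(RS.inv().apply(q[:3])*1e3+[0,KEY*1e3,0]).round(1),'rot',RS.inv().apply(q[3:]).round(3)); print(r.round(1).tolist())
```

```text
flat top [40.3 44.8  8. ]
flat top [ 40.3 -45.3   8. ]
flat side [40.9 46.2  8. ]
up outer [  0.  -44.7  35. ]
up outer [ 0.  45.7 34.9]
38 top heel [ 0.9 -7.4  2.1] rot [-0.016 -0.012 -0.001]
[[0.2, 0.4], [0.3, 0.1], [0.2, -0.5], [-0.6, -0.5], [0.2, -0.7], [-0.2, 0.2], [0.0, -0.5], [0.2, -0.1], [-0.4, 0.2], [-0.1, 0.2], [-0.1, 0.4], [0.2, 0.5]]
38 side heel [ 1.2 -6.9 -0.4] rot [-0.003 -0.039  0.007]
[[-0.3, -0.3], [0.1, -0.0], [-0.7, -0.4], [0.2, 0.5], [0.0, 0.3], [-0.1, -0.2], [1.0, 0.1]]
38 None heel [ 1.9 -8.3 -1.1] rot [-0.011 -0.032  0.002]
[[0.3, 0.5], [0.3, 0.1], [0.3, -0.6], [-0.7, -0.8], [0.3, -0.3], [-0.1, 0.5], [-0.2, -0.4], [0.0, -0.0], [-0.3, 0.2], [-0.2, 0.1], [0.0, 0.5], [0.1, 0.4], [-0.6, -0.3], [-0.2, -0.0], [-0.8, -0.6], [0.2, 0.6], [0.1, 0.2], [-0.1, -0.1], [0.9, -0.0]]
35 top heel [ 1.3 -7.4  3.1] rot [-0.017 -0.02  -0.   ]
[[0.3, 0.3], [0.6, 0.1], [0.3, -0.6], [-0.4, -0.6], [0.2, -0.6], [-0.2, 0.3], [0.1, -0.4], [0.3, 0.0], [-0.8, 1.4], [-0.5, 1.4], [-0.2, -0.2], [0.1, -0.2]]
35 side heel [ 2.5 -6.4  0.3] rot [-0.003 -0.057  0.014]
[[-0.3, -0.3], [0.0, 0.0], [-1.0, -0.5], [0.7, 1.0], [0.3, 0.6], [-0.3, -0.6], [0.7, 0.0]]
35 None heel [ 2.7 -8.3 -0.4] rot [-0.013 -0.047  0.004]
[[0.5, 0.4], [0.6, -0.1], [0.5, -0.9], [-0.5, -1.1], [0.2, -0.2], [-0.1, 0.6], [-0.1, -0.4], [0.0, -0.0], [-0.7, 1.3], [-0.5, 1.0], [-0.1, -0.2], [-0.0, -0.4], [-0.6, -0.3], [-0.2, 0.0], [-0.8, -0.7], [0.8, 1.0], [0.7, 0.6], [-0.1, -0.5], [0.9, -0.2]]
```

```bash
cat > f3.py <<'E'
from fit2 import *
def T(l): return [('top',P(c,355,180,8),m) for c,m in l]
def Sd(l): return [('side',P(c,290,115,12),m) for c,m in l]
hy,f,u=45,40.3,35
obs=T([((124,80),(65,60,8)),((553,208),(65,-60,8)),((50,275),(8,60,8)),((477,397),(8,-60,8)),((74,368),(8,60,65)),((66,388),(0,60,65)),((522,496),(8,-60,65)),((508,519),(0,-60,65)),((147,187),(f,hy,8)),((464,280),(f,-hy,8)),((119,330),(8,hy,u)),((442,424),(8,-hy,u))])
obs+=Sd([((355,300),(8,60,65)),((375,325),(0,60,65)),((697,103),(8,-60,65)),((192,313),(f,hy,8)),((445,171),(f,-hy,8)),((700,122),(0,-60,65))])
def pri(seth0=None):
  for sel in('top','side',None):
    o=[a for a in obs if sel in(None,a[0])]
    q,r=fit6(o,seat(0,KEY,0),RP); print(sel,'heel',(RS.inv().apply(q[:3])*1e3+[0,KEY*1e3,0]).round(1),'rot',RS.inv().apply(q[3:]).round(3)); print(r.round(1).tolist())
if __name__=='__main__': 
    pri()
    # fixed-rotation / fixed-y-tilt costs
    for ry in(0,-.02,-.04,-.06,-.08):
        g=lambda q: np.concatenate([proj(n,seat(0,KEY,0)+q[:3]+(R.from_rotvec(RS.apply([q[3],ry,q[4]]))*RP).apply(np.array(m)/1e3))-p for n,p,m in obs])
        r=least_squares(g,np.zeros(5)); print(ry,round(r.cost,2),(RS.inv().apply(r.x[:3])*1e3).round(1))
E
python3 f3.py
```

```text
top heel [ 0.  -7.8  1.5] rot [-0.017 -0.002 -0.001]
[[0.1, 0.7], [0.2, 0.4], [0.2, -0.1], [-0.7, -0.1], [0.2, -0.5], [-0.2, 0.4], [0.1, -0.3], [0.3, 0.1], [-0.1, -0.4], [0.2, -0.4], [-0.3, 0.1], [-0.1, 0.1]]
side heel [ 0.1 -7.7 -1.2] rot [-0.004 -0.021  0.003]
[[-0.3, -0.2], [0.1, -0.0], [-0.5, -0.3], [-0.0, 0.3], [-0.1, 0.1], [1.2, 0.2]]
None heel [ 0.6 -8.7 -1.8] rot [-0.012 -0.014  0.001]
[[0.2, 0.9], [0.1, 0.5], [0.3, -0.2], [-0.8, -0.3], [0.3, -0.2], [-0.0, 0.6], [-0.1, -0.2], [0.1, 0.1], [0.0, -0.3], [0.1, -0.4], [-0.2, 0.2], [-0.2, 0.1], [-0.5, -0.2], [-0.1, 0.1], [-0.7, -0.5], [-0.1, 0.4], [-0.1, 0.0], [1.0, -0.0]]
0 2.92 [ 0.2 -1.8 -2. ]
-0.02 2.63 [ 0.9 -1.6 -1.8]
-0.04 3.15 [ 1.7 -1.4 -1.5]
-0.06 4.45 [ 2.5 -1.2 -1.3]
-0.08 6.52 [ 3.2 -1.  -1. ]
```

Run:
```python
import cv2
im=cv2.imread('pics/top5.png'); cv2.imwrite('pics/top5b.png',cv2.resize(im,(768,576)))
```

```text
(no output)
```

View pics/top5b.png

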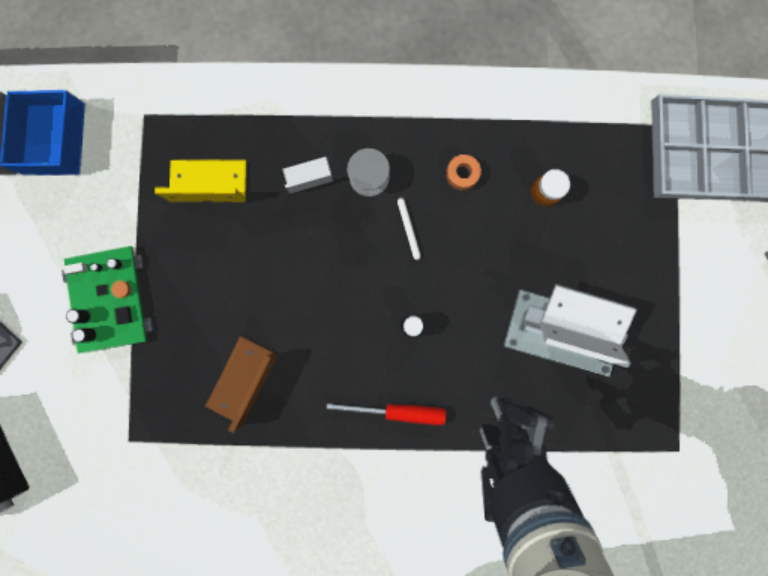

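The angle lies in the V rest at about (590,325). All bystanders are at their starting pixels and the gripper is clear, so I'm handing the job in.

Run:
```python
from h import *
manip.hold(.3); st(); print(manip.sign_off())
```

```text
t 16.12 p [ 0.4243 -0.0926  0.2705] F [ 0.4  -0.1  -0.05] M [-0.04  0.25  0.01] w 0.0295
the job is handed in; nothing more can be done
None
```

I bedded the long grey angle in the V rest with its notch over the key, let go, backed the arm clear and handed the job in at about 16 s of the 51 s allowed. `sign_off` gives no verdict, so this rests on my own checks.

**How it went:** I gripped the angle by its upright leg and tilted it 25° to match the V. I lowered it with the notch over the key, which the top picture showed at about y = -7 mm. I then slid it down the gentle side until it met the steep side and pressed it in. I did not have to feel along the V for the key, because the notch dropped over it on the first descent.

**By feel:**
- The heel followed the 25° slope down to about 0.4 mm above the bottom line, then stopped against the steep side. On the key it would have stopped 6 mm high.
- I did not nudge it along y against the key ends.
- The final press reached about 48 N at the wrist, under the 120 N limit.

**By camera after release:**

| | Measured | Limit |
|---|---|---|
| Heel sideways | 0 to 0.6 mm | 2 mm |
| Heel height | top view +1.5 mm, side view -1.2 mm, both together -1.8 mm | 2 mm |
| Mid-length along the V | -8 to -9 mm | 31 mm |
| Leg tilt error | up to 0.02 rad | 0.05 rad |
| Length off the V | up to 0.017 rad | 0.04 rad |

**Disagreements:**
- The two cameras differ by about 3 mm on heel height, which is about what their 2 mm calibration allows. They rule out the 6 mm error but not one of 1 to 2 mm, so for height I relied on the feel.
- Touch put the bottom line about 1.3 mm to -x of where the cameras put it.

In the last top picture the bystanders and both look-alikes are where they started, and the gripper is touching nothing.

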